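# Make up two fitting kits for the panel stands

### The arm

A 6-joint arm with a two-finger parallel gripper is mounted at the origin on the work surface. World frame = base frame: x ahead of the robot, y to its left, z up, the work surface at z = 0. Lengths are in m, angles in rad, forces in N, time in s.
With the tool pointing down it reaches from about 0.4 to 0.825 m from the base axis. Payload 7 kg.
Tool frame: the origin (TCP) lies at the very end of the fingers, on their centre line; the grasp point (between the pads) lies 19 mm behind it; z points along the fingers, y is the line along which they close (so a half turn about z gives the same grasp; the last joint's range is limited). The gripper opens to 88 mm and grips with 3 to 60 N. Pads are 19 mm wide; open, the fingers measure 130 mm over their backs; the gripper's body (78 mm by 193 mm) begins 47 mm behind the grasp point.
Start: joints at [1.61, 0.359, 0.012, 0, -1.224, -0.288], TCP at [0.166, 0.654, 0.227] pointing down, gripper open.
Joint ranges: [-3.07, 3.07], [-1.43, 2.12], [-1.02, 1.25], [-3.03, 1.67], [-3.05, -0], [-3.03, 3.03]. Speed limits (rad/s): [2.39, 2.39, 3.01, 3.14, 3.14, 3.14].

### API

Orientations are given as [roll, pitch, yaw] about the fixed x, y, z axes, in that order (R = Rz(yaw) Ry(pitch) Rx(roll)).
In Python, from station import arm gives the robot as it stands. The module is installed in compiled form; this text tells all that it offers.
- The arm moves only by the shell command python3 -m crank 'ROWS' [FORCE]. ROWS is JSON, a list of rows, each an object of numbers: "dx", "dy", "dz": the shift along the world's x, y, z in m; "twist": the turn about the world's z in degrees; "grip": the opening, from -1 (shut) to 1 (fully open). A call has exactly 5 rows; each row is the pose to reach, as a shift and turn from the pose commanded when the call began; what a row does not reach only later rows make up. A row lasts 1/12 s, in which the tool goes at most 41.7 mm and 7.16 degrees, less where a joint would pass 70% of its speed; a pose out of reach is approached as far as the arm can. A call with a gripper value outside its range is refused whole. The fingers move at their own pace and stop on an object; FORCE is the grip in N (left out, the last holds). Time passes only in rows, so rows that repeat a pose let the fingers close, or fill a call up. It gives the time, the measured TCP pose, the force, the opening and the grip force at its end, in the units of the state.
- arm.get_state(): the state, without advancing time (a new reading comes with each control period).
- arm.grab_frame(name): name is "scene" or "top" or "wrist"; returns the picture (420x560x3 uint8, red, green, blue); there is no depth.
- arm.get_calibration(name): a dict with "fx", "fy", "cx", "cy" (pixels), "cam_to_world" (4x4, takes a point from camera to world coordinates); the wrist camera has in their place "tool_from_camera" (4x4, takes a point from camera to tool coordinates, whose origin is the TCP and whose axes are the flange's). Camera axes: x right, y down, z forward; pixel columns grow to the right and rows downward; lengths in m; the calibration is good to about 2 mm. A picture is of the moment at which its call begins: read the wrist's pose just before it. get_calibration takes no time and is no camera call.
- arm.job_done(): hands the job in; it is judged then, once.
The state is a dict: "t": time; "q": joint angles; "qd": joint speeds; "joint_efforts": joint torques, N m; "eef_pos": TCP position; "ee_rot": TCP orientation; "force": force on the tool from outside, world axes, zero at the start; "moment": the same for the moment, N m; "width": finger opening in m; "gripper_force": force on a finger pad.
Only numpy, scipy, OpenCV 4.12 (cv2) and the standard library are available. Lean on these libraries where they do the work, as an engineer would, in place of code of your own. Each camera call takes 0.05 s, during which the arm holds its last target. There are 200 camera calls.

### The job

Make up the two fitting kits from the parts standing on the mat: the levelling foot, the red knob and the aluminium block go into the blue tray, the blue edge guard and the brass spacer into the yellow tray, each part in a compartment of its own (any compartment of its tray will do) and standing upright as it stood on the mat. Set the parts down gently rather than dropping them, and leave the green knob, the red tool case and the screwdriver where they are.

Things in the scene. Friction and masses are not known exactly. Their poses are not given: they have to be found in the camera images.
- blue_tray: Blue plastic kit tray, fixed to the table; 226 x 78 mm outside, 12 mm high, floor and walls 4 mm thick. Its three equal compartments, each 70 x 70 mm inside, lie in a row along its x axis, centres at x = -74, 0 and +74 mm. Origin: centre of the underside on the table, z up.
- yellow_tray: Yellow plastic kit tray, fixed to the table; 152 x 78 mm outside, 12 mm high, floor and walls 4 mm thick. Its two equal compartments, each 70 x 70 mm inside, lie in a row along its x axis, centres at x = -37 and +37 mm. Origin: centre of the underside on the table, z up.
- foot: Levelling foot, 62 mm tall: black round base 40 mm across, steel nut 20 mm across from 15 to 24 mm height, then a bare upright steel stud 12 mm across up to the top, which is what to grip. Stands upright on the mat; origin at the centre of its underside, z up.
- red_knob: Red clamp knob, 48 mm tall: round red fluted head 36 mm across from 18 mm height to the top, on a steel boss 28 mm across. Stands upright on the mat; origin at the centre of its underside, z up.
- block: Pale silvery aluminium block with a dark bore through it and two black screw holes on top: 50 mm along its x, 28 mm along its y, 46 mm tall. Stands upright on the mat; origin at the centre of its underside, z up.
- guard: Blue plastic edge guard, a U-channel with its slot open upward: 50 mm along its x (the slot's direction), 34 mm over the outside along its y (two walls 10 mm thick, slot 14 mm), 46 mm tall. Can be gripped across its y, over both walls. Stands upright on the mat; origin at the centre of its underside, z up.
- spacer: Plain round brass spacer with a dark bore, 24 mm across, 52 mm tall. Stands upright on the mat; origin at the centre of its underside, z up.
- green_knob: Green clamp knob of the same shape as the red one, not part of either kit; stays on the mat. Stands upright on the mat; origin at the centre of its underside, z up.
- case: Red tool case with a black seam, 60 mm along its x, 150 mm along its y, 36 mm high, loose, beyond the parts; stays where it is. Origin at the centre of its underside, z up.
- driver: Screwdriver with a red handle (towards its -x) lying on the table, 180 mm long along its x axis, 26 mm high, loose, beyond the parts; stays where it is. Origin at the middle of its length, at table height.
Not all that is in view belongs to the job. Of the things like the spacer, leave any that is purple or turquoise; of the rest the smaller one is meant.

How it is judged:
At the end, for the whole second after the job is handed in: Foot, red knob, block in separate compartments of the blue tray, guard and spacer in separate compartments of the yellow one: origins within 26 mm of the compartment centre in tray x and y, 1 to 8 mm above the tray's underside, upright within 0.12 rad, at rest (0.02 m/s, 0.2 rad/s) (y of foot in the frame of blue_tray between -0.026 and 0.026 m and z of foot in the frame of blue_tray between 0.001 and 0.008 m and angle between each of foot, red_knob, block, guard, spacer's own z axis and vertical below 0.12 rad and linear speed of each of foot, red_knob, block, guard, spacer below 0.02 m/s and angular speed of each of foot, red_knob, block, guard, spacer below 0.2 rad/s and y of red_knob in the frame of blue_tray between -0.026 and 0.026 m and z of red_knob in the frame of blue_tray between 0.001 and 0.008 m and y of block in the frame of blue_tray between -0.026 and 0.026 m and z of block in the frame of blue_tray between 0.001 and 0.008 m and ((x of foot in the frame of blue_tray between -0.1 and -0.048 m and x of red_knob in the frame of blue_tray between -0.026 and 0.026 m and x of block in the frame of blue_tray between 0.048 and 0.1 m) or (x of foot in the frame of blue_tray between -0.1 and -0.048 m and x of red_knob in the frame of blue_tray between 0.048 and 0.1 m and x of block in the frame of blue_tray between -0.026 and 0.026 m) or (x of foot in the frame of blue_tray between -0.026 and 0.026 m and x of red_knob in the frame of blue_tray between -0.1 and -0.048 m and x of block in the frame of blue_tray between 0.048 and 0.1 m) or (x of foot in the frame of blue_tray between -0.026 and 0.026 m and x of red_knob in the frame of blue_tray between 0.048 and 0.1 m and x of block in the frame of blue_tray between -0.1 and -0.048 m) or (x of foot in the frame of blue_tray between 0.048 and 0.1 m and x of red_knob in the frame of blue_tray between -0.1 and -0.048 m and x of block in the frame of blue_tray between -0.026 and 0.026 m) or (x of foot in the frame of blue_tray between 0.048 and 0.1 m and x of red_knob in the frame of blue_tray between -0.026 and 0.026 m and x of block in the frame of blue_tray between -0.1 and -0.048 m)) and y of guard in the frame of yellow_tray between -0.026 and 0.026 m and z of guard in the frame of yellow_tray between 0.001 and 0.008 m and y of spacer in the frame of yellow_tray between -0.026 and 0.026 m and z of spacer in the frame of yellow_tray between 0.001 and 0.008 m and ((x of guard in the frame of yellow_tray between -0.063 and -0.011 m and x of spacer in the frame of yellow_tray between 0.011 and 0.063 m) or (x of guard in the frame of yellow_tray between 0.011 and 0.063 m and x of spacer in the frame of yellow_tray between -0.063 and -0.011 m))); the robot touches nothing.
It fails at once if a kit part is dropped (moves faster than 0.7 m/s while no finger touches it) ((contact force between foot and the fingers below 0.02 N and linear speed of foot above 0.7 m/s) or (contact force between red_knob and the fingers below 0.02 N and linear speed of red_knob above 0.7 m/s) or (contact force between block and the fingers below 0.02 N and linear speed of block above 0.7 m/s) or (contact force between guard and the fingers below 0.02 N and linear speed of guard above 0.7 m/s) or (contact force between spacer and the fingers below 0.02 N and linear speed of spacer above 0.7 m/s)).
It fails at once if the green knob is moved by more than 15 mm or tipped over (distance of green_knob from where it was at the start of the episode above 0.015 m or angle between green_knob's own z axis and vertical above 0.3 rad).
It fails at once if the red tool case is moved by more than 15 mm or tipped over (distance of case from where it was at the start of the episode above 0.015 m or angle between case's own z axis and vertical above 0.3 rad).
It fails at once if the screwdriver is moved by more than 15 mm (distance of driver from where it was at the start of the episode above 0.015 m).
It also fails if it takes over 120 s, if anything falls off the work surface, if the arm or the gripper's body presses on something with over 40 N, if the wrist force passes 120 N, or if a joint passes its speed limit or range.

## Working session

There is one attempt and no reset: what is moved stays moved. The work goes in short steps, Python scripts to look and compute and a shell command to move; the robot and the scene stay as the last step left them, time stands still between calls to the robot, and variables do not carry over. Pictures are saved under pics/ and viewed, at most 14 in all, crops included, and the job is handed in when it is done.

```bash
mkdir -p pics; python3 - <<'E'
from station import arm
import cv2,numpy as np
s=arm.get_state();print({k:np.round(s[k],4).tolist() for k in s})
for n in ("top","scene"):
    f=arm.grab_frame(n);cv2.imwrite(f"pics/{n}0.png",cv2.resize(f[:,:,::-1],(800,600),interpolation=cv2.INTER_CUBIC));cv2.imwrite(f"{n}_raw.png",f[:,:,::-1])
    c=arm.get_calibration(n);print(n,{k:np.round(c[k],4).tolist() for k in c})
E
```

```text
{'t': 0.0, 'q': [1.6101, 0.3594, 0.0111, -0.0003, -1.2241, -0.2881], 'qd': [-0.0006, 0.0012, 0.0009, -0.0007, 0.0022, 0.0005], 'joint_efforts': [-0.0001, -58.2715, 29.3062, 6.9974, 0.0069, -0.0002], 'eef_pos': [0.1661, 0.6537, 0.2256], 'ee_rot': [3.14, -0.0001, -0.2489], 'force': [-0.3647, 0.2866, -0.3184], 'moment': [-0.0384, -0.0024, -0.0109], 'gripper_force': 0.0, 'width': 0.0876}
top {'fx': 493.382, 'fy': 493.382, 'cx': 279.53, 'cy': 209.9695, 'cam_to_world': [[0.0176, -0.9815, 0.1908, 0.355], [-0.9996, -0.0216, -0.0191, 0.005], [0.0229, -0.1903, -0.9814, 1.206], [0.0, 0.0, 0.0, 1.0]]}
scene {'fx': 428.9592, 'fy': 428.9592, 'cx': 276.8275, 'cy': 207.37, 'cam_to_world': [[-0.3759, 0.6136, -0.6945, 1.1621], [0.9266, 0.2546, -0.2766, 0.2378], [0.0071, -0.7475, -0.6643, 0.5906], [0.0, 0.0, 0.0, 1.0]]}
```

View pics/top0.png

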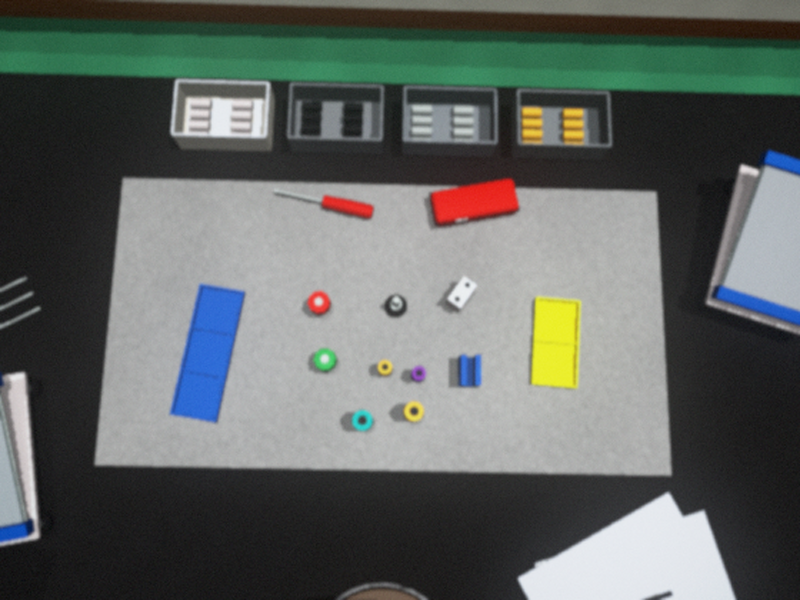

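View pics/scene0.png

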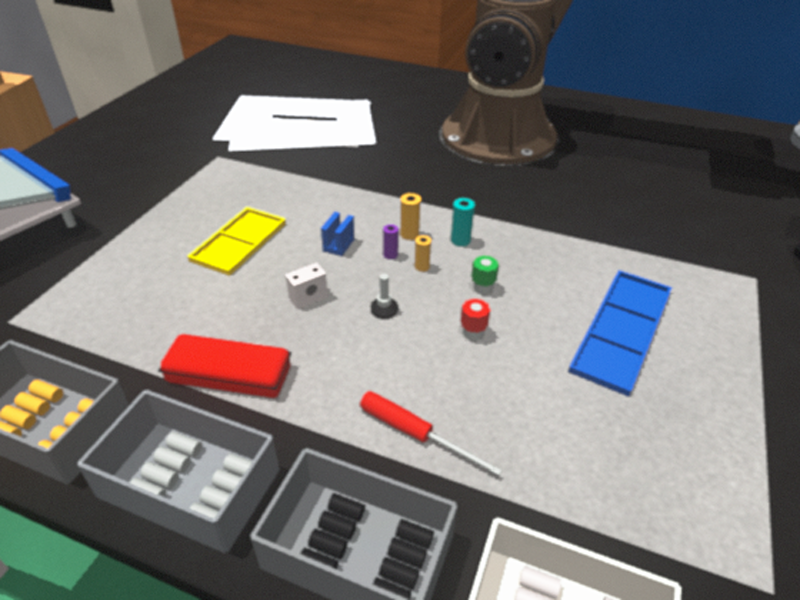

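The top view shows the blue tray at left (207,353), the yellow tray at right (556,342), red knob (318,302), foot (396,304), block (461,293), guard (470,370) and green knob (324,359). The small brass spacer is at (385,367), with purple (418,373), big brass (414,411) and turquoise (362,420) to be left. The scene view agrees. I'll enlarge it for measuring.

```bash
python3 - <<'E'
import cv2
f=cv2.imread("top_raw.png")
def crop(x0,y0,x1,y1,s,n):
    c=cv2.resize(f[y0:y1,x0:x1],None,fx=s,fy=s,interpolation=cv2.INTER_CUBIC)
    for i in range(x0,x1,10): cv2.putText(c,str(i),(int((i-x0)*s),8),0,.3,(0,0,255),1); cv2.line(c,((i-x0)*s,10),((i-x0)*s,14),(0,0,255),1)
    for j in range(y0,y1,10): cv2.putText(c,str(j),(0,int((j-y0)*s)+3),0,.3,(0,0,255),1); cv2.line(c,(20,(j-y0)*s),(24,(j-y0)*s),(0,0,255),1)
    cv2.imwrite(n,c)
crop(210,185,343,285,6,"pics/c1.png")
a=f
crop(110,190,175,300,5,"a.png");crop(365,190,415,300,5,"b.png")
cv2.imwrite("pics/c2.png",cv2.hconcat([cv2.imread("a.png"),cv2.imread("b.png")]))
E
```

```text
(no output)
```

View pics/c1.png

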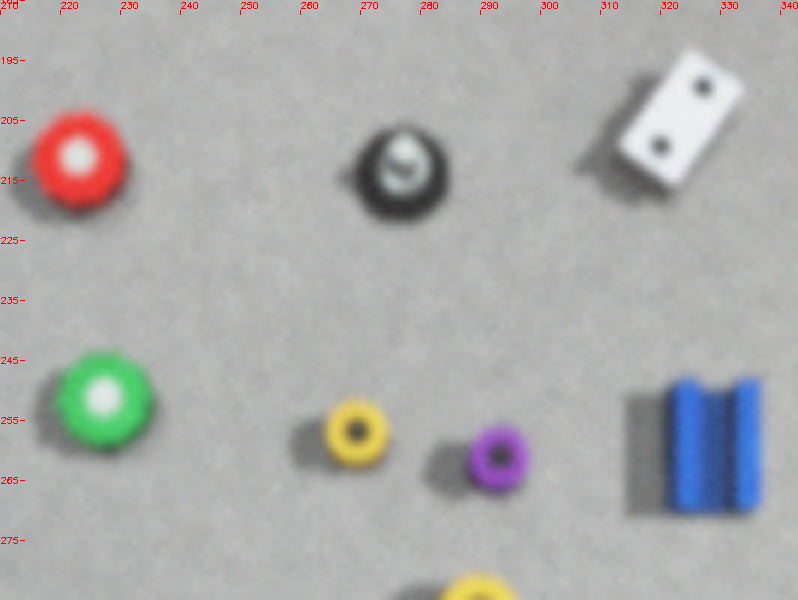

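View pics/c2.png

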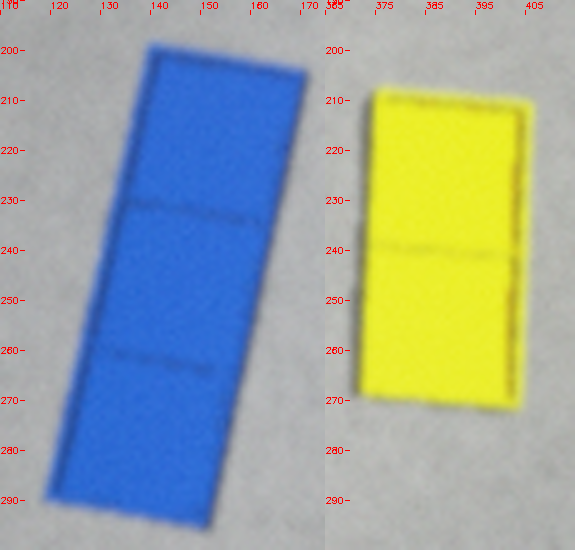

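Crop 1 (raw = 210+x/6, 185+y/6): red cap (79,157), foot stud top (405,143), block top corners (692,49), (745,88), (678,188), (618,147), guard's far top corners (676,380), (762,380), spacer bore (357,431), green (104,397). Crop 2 gives the outer corners of the trays.

```bash
cat > h.py <<'E'
import numpy as np,cv2,json
from station import arm
def ray(name,u,v,z,T=None):
    c=arm.get_calibration(name); T=np.array(c["cam_to_world"]) if T is None else T
    d=T[:3,:3]@np.array([(u-c["cx"])/c["fx"],(v-c["cy"])/c["fy"],1]); p=T[:3,3]
    return p+d*(z-p[2])/d[2]
def wristT(s):
    from scipy.spatial.transform import Rotation as R
    A=np.eye(4);A[:3,:3]=R.from_euler("xyz",s["ee_rot"]).as_matrix();A[:3,3]=s["eef_pos"]
    return A@np.array(arm.get_calibration("wrist")["tool_from_camera"])
E
python3 - <<'E'
from h import *
P=lambda L,z,o=(210,185),s=6:np.array([ray("top",o[0]+x/s-.4,o[1]+y/s-.4,z)[:2] for x,y in L])
for n,p,z in (("red",(79,157),.048),("green",(104,397),.048),("foottop",(405,143),.062),("footbase",(402,176),.01),("spacer",(357,431),.052),("purple",(500,455),.05)): print(n,P([p],z).round(4))
def box(n,q):
    e=[np.linalg.norm(q[i]-q[(i+1)%4]) for i in range(4)]; print(n,q.mean(0).round(4),np.round(e,4), [np.degrees(np.arctan2(*(q[(i+1)%4]-q[i])[::-1])).round(1) for i in range(4)])
box("block",P([(692,49),(745,88),(678,188),(618,147)],.046))
print("guard far",P([(676,380),(762,380)],.046).round(4), "near",P([(670,512),(760,512)],0).round(4))
box("blue",P([(150,44),(308,72),(210,528),(45,500)],.012,(110,190),5))
box("yel",P([(50,88),(210,102),(195,408),(35,395)],.012,(365,190),5))
print(np.round(arm.get_calibration("wrist")["tool_from_camera"],3).tolist(), arm.get_calibration("wrist")["fx"])
E
```

```text
red [[0.5752 0.1177]]
green [[0.4798 0.1042]]
foottop [[ 0.581  -0.0115]]
footbase [[ 0.5774 -0.0113]]
spacer [[0.4681 0.0049]]
purple [[ 0.46   -0.0511]]
block [ 0.5969 -0.1232] [0.0264 0.0494 0.029  0.0505] [np.float64(-126.1), np.float64(147.0), np.float64(56.1), np.float64(-36.0)]
guard far [[ 0.4913 -0.1203]
 [ 0.492  -0.1543]] near [[ 0.4428 -0.1229]
 [ 0.4435 -0.1596]]
blue [0.4914 0.3042] [0.0792 0.2241 0.0796 0.2249] [np.float64(-99.0), np.float64(171.5), np.float64(81.6), np.float64(-8.6)]
yel [ 0.5209 -0.2882] [0.0798 0.1518 0.0779 0.1522] [np.float64(-93.8), np.float64(175.4), np.float64(86.5), np.float64(-3.9)]
[[-0.001, -0.96, -0.279, 0.074], [1.0, -0.001, -0.0, 0.0], [-0.0, -0.279, 0.96, -0.159], [0.0, 0.0, 0.0, 1.0]] 323.6763793460871
```

Sizes agree with the given ones (trays 78 x 152 and 79 x 225 mm, block 28 x 50, guard 34). First I move over the red knob.

```bash
for i in 1 ; do
python3 -m crank '[{"dx":0.02,"dy":-0.027,"grip":0.2},{"dx":0.04,"dy":-0.054,"grip":0.2},{"dx":0.06,"dy":-0.08,"grip":0.2},{"dx":0.08,"dy":-0.107,"grip":0.2},{"dx":0.1,"dy":-0.134,"grip":0.2}]' 20
python3 -m crank '[{"dx":0.02,"dy":-0.027,"grip":0.2},{"dx":0.04,"dy":-0.054,"grip":0.2},{"dx":0.06,"dy":-0.08,"grip":0.2},{"dx":0.08,"dy":-0.107,"grip":0.2},{"dx":0.1,"dy":-0.134,"grip":0.2}]'
python3 -m crank '[{"dx":0.02,"dy":-0.027,"grip":0.2},{"dx":0.04,"dy":-0.054,"grip":0.2},{"dx":0.06,"dy":-0.08,"grip":0.2},{"dx":0.08,"dy":-0.107,"grip":0.2},{"dx":0.1,"dy":-0.134,"grip":0.2}]'
python3 -m crank '[{"dx":0.022,"dy":-0.027,"dz":-0.015,"grip":0.2},{"dx":0.044,"dy":-0.054,"dz":-0.03,"grip":0.2},{"dx":0.066,"dy":-0.08,"dz":-0.045,"grip":0.2},{"dx":0.088,"dy":-0.107,"dz":-0.06,"grip":0.2},{"dx":0.109,"dy":-0.134,"dz":-0.075,"grip":0.2}]'
done
python3 - <<'E'
from h import *
s=arm.get_state();f=arm.grab_frame("wrist");print(np.round(s["eef_pos"],4),np.round(s["ee_rot"],4),s["width"])
cv2.imwrite("pics/w1.png",f[:,:,::-1]); json.dump({k:np.array(v).tolist() for k,v in s.items()},open("w1.json","w"))
E
```

```text
[0.1661 0.6538 0.2257] [ 3.1401e+00 -2.0000e-04 -2.4890e-01] 0.08743455676648045invalid input at $[0]: expected keys dx, dy, dz, twist, grip
invalid input at $[0]: expected keys dx, dy, dz, twist, grip
invalid input at $[0]: expected keys dx, dy, dz, twist, grip
invalid input at $[0]: expected keys dx, dy, dz, twist, grip
```

View pics/w1.png

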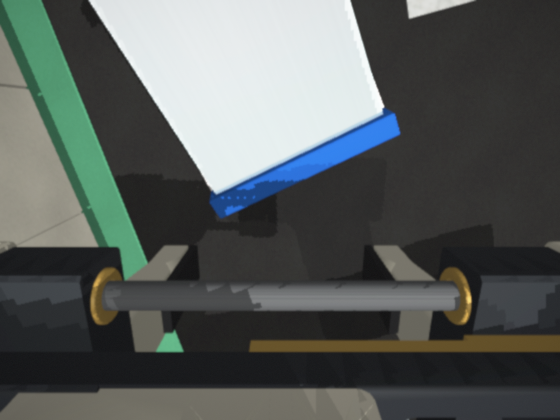

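The wrist picture shows only the start pose, because every row needs all five keys and the moves were refused. I'll resend them.

```bash
python3 -m crank '[{"dx":0.02,"dy":-0.027,"dz":0,"twist":0,"grip":0.2},{"dx":0.04,"dy":-0.054,"dz":0,"twist":0,"grip":0.2},{"dx":0.06,"dy":-0.08,"dz":0,"twist":0,"grip":0.2},{"dx":0.08,"dy":-0.107,"dz":0,"twist":0,"grip":0.2},{"dx":0.1,"dy":-0.134,"dz":0,"twist":0,"grip":0.2}]' 20
python3 -m crank '[{"dx":0.02,"dy":-0.027,"dz":0,"twist":0,"grip":0.2},{"dx":0.04,"dy":-0.054,"dz":0,"twist":0,"grip":0.2},{"dx":0.06,"dy":-0.08,"dz":0,"twist":0,"grip":0.2},{"dx":0.08,"dy":-0.107,"dz":0,"twist":0,"grip":0.2},{"dx":0.1,"dy":-0.134,"dz":0,"twist":0,"grip":0.2}]'
python3 -m crank '[{"dx":0.02,"dy":-0.027,"dz":0,"twist":0,"grip":0.2},{"dx":0.04,"dy":-0.054,"dz":0,"twist":0,"grip":0.2},{"dx":0.06,"dy":-0.08,"dz":0,"twist":0,"grip":0.2},{"dx":0.08,"dy":-0.107,"dz":0,"twist":0,"grip":0.2},{"dx":0.1,"dy":-0.134,"dz":0,"twist":0,"grip":0.2}]'
python3 -m crank '[{"dx":0.022,"dy":-0.027,"dz":-0.015,"twist":0,"grip":0.2},{"dx":0.044,"dy":-0.054,"dz":-0.03,"twist":0,"grip":0.2},{"dx":0.066,"dy":-0.08,"dz":-0.045,"twist":0,"grip":0.2},{"dx":0.088,"dy":-0.107,"dz":-0.06,"twist":0,"grip":0.2},{"dx":0.109,"dy":-0.134,"dz":-0.075,"twist":0,"grip":0.2}]'
python3 - <<'E'
from h import *
s=arm.get_state();f=arm.grab_frame("wrist");print(np.round(s["eef_pos"],4),np.round(s["ee_rot"],4),s["width"])
cv2.imwrite("pics/w2.png",f[:,:,::-1]); json.dump({k:np.array(v).tolist() for k,v in s.items()},open("w2.json","w"))
E
```

```text
t: 0.57
eef_pos: [0.2668, 0.5187, 0.2262]
ee_rot: [3.141, 0.0, -0.248]
force: [0.3, 0.2, 0.1]
width: 0.0598
gripper_force: 0.0
t: 0.98
eef_pos: [0.3668, 0.3847, 0.2265]
ee_rot: [3.142, 0.0, -0.249]
force: [0.0, 0.7, 0.3]
width: 0.0524
gripper_force: 0.0
t: 1.4
eef_pos: [0.4668, 0.2507, 0.2266]
ee_rot: [-3.142, 0.0, -0.249]
force: [0.3, 1.0, 0.5]
width: 0.0526
gripper_force: 0.0
t: 1.82
eef_pos: [0.5761, 0.1167, 0.1508]
ee_rot: [-3.142, -0.0, -0.249]
force: [0.8, 0.2, 0.2]
width: 0.0524
gripper_force: 0.0
[0.5761 0.1167 0.1508] [-3.1415 -0.     -0.2487] 0.05239002149231057
```

View pics/w2.png

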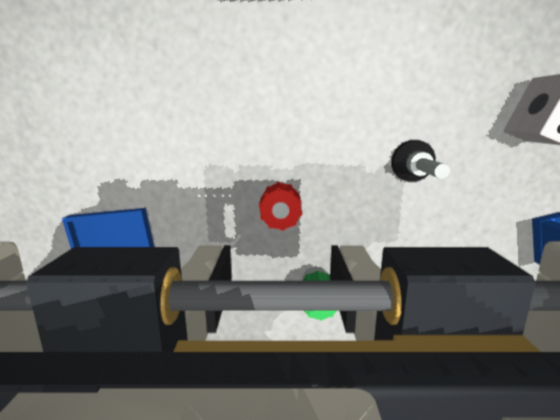

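The wrist view shows the red knob cap at (281,210), the foot stud top at (442,171) and its base at about (413,161). The tracking is exact. I'll check these points with the wrist calibration.

```bash
python3 - <<'E'
from h import *
s=json.load(open("w2.json"));T=wristT(s)
for n,u,v,z in (("red cap",281,210,.048),("red head low edge mid",281,206,.04),("stud",442,171,.062),("base",413,161,.008)): print(n,ray("wrist",u,v,z,T).round(4))
E
```

```text
red cap [0.5727 0.1168 0.048 ]
red head low edge mid [0.5739 0.1165 0.04  ]
stud [ 0.5764 -0.0122  0.062 ]
base [ 0.5769 -0.0111  0.008 ]
```

Both cameras agree to about 2 mm. Next I descend on the red knob, grip it and lift.

```bash
python3 -m crank '[{"dx":-0.002,"dy":0,"dz":-0.035,"twist":0,"grip":0.2},{"dx":-0.002,"dy":0,"dz":-0.07,"twist":0,"grip":0.2},{"dx":-0.002,"dy":0,"dz":-0.1,"twist":0,"grip":0.2},{"dx":-0.002,"dy":0,"dz":-0.12,"twist":0,"grip":0.2},{"dx":-0.002,"dy":0,"dz":-0.13,"twist":0,"grip":0.2}]' 25
python3 -m crank '[{"dx":0,"dy":0,"dz":0,"twist":0,"grip":-1},{"dx":0,"dy":0,"dz":0,"twist":0,"grip":-1},{"dx":0,"dy":0,"dz":0,"twist":0,"grip":-1},{"dx":0,"dy":0,"dz":0,"twist":0,"grip":-1},{"dx":0,"dy":0,"dz":0,"twist":0,"grip":-1}]' 25
python3 -m crank '[{"dx":0,"dy":0,"dz":0.005,"twist":0,"grip":-1},{"dx":0,"dy":0,"dz":0.02,"twist":0,"grip":-1},{"dx":0,"dy":0,"dz":0.045,"twist":0,"grip":-1},{"dx":0,"dy":0,"dz":0.065,"twist":0,"grip":-1},{"dx":0,"dy":0,"dz":0.08,"twist":0,"grip":-1}]'
```

```text
t: 2.28
eef_pos: [0.5713, 0.1171, 0.0183]
ee_rot: [3.138, 0.004, -0.25]
force: [-0.9, 0.3, 0.5]
width: 0.0526
gripper_force: 0.0
t: 2.7
eef_pos: [0.5741, 0.1188, 0.0231]
ee_rot: [-3.14, -0.002, -0.249]
force: [-0.7, 0.5, 2.6]
width: 0.0357
gripper_force: 25.0
t: 3.12
eef_pos: [0.5739, 0.1185, 0.1043]
ee_rot: [-3.14, -0.002, -0.249]
force: [-0.6, 0.1, -0.1]
width: 0.0356
gripper_force: 25.0
```

Gripped at a width of 35.7 mm, as expected. I carry it to the middle blue compartment (0.491, 0.304) and lower it slowly.

```bash
python3 -m crank '[{"dx":-0.01,"dy":0.022,"dz":0,"twist":0,"grip":-1},{"dx":-0.022,"dy":0.05,"dz":0,"twist":0,"grip":-1},{"dx":-0.035,"dy":0.08,"dz":0,"twist":0,"grip":-1},{"dx":-0.05,"dy":0.11,"dz":0,"twist":0,"grip":-1},{"dx":-0.062,"dy":0.14,"dz":0,"twist":0,"grip":-1}]'
python3 -m crank '[{"dx":-0.01,"dy":0.02,"dz":0,"twist":0,"grip":-1},{"dx":-0.016,"dy":0.035,"dz":-0.005,"twist":0,"grip":-1},{"dx":-0.02,"dy":0.0455,"dz":-0.015,"twist":0,"grip":-1},{"dx":-0.0205,"dy":0.0455,"dz":-0.025,"twist":0,"grip":-1},{"dx":-0.0205,"dy":0.0455,"dz":-0.035,"twist":0,"grip":-1}]'
python3 -m crank '[{"dx":0,"dy":0,"dz":-0.012,"twist":0,"grip":-1},{"dx":0,"dy":0,"dz":-0.022,"twist":0,"grip":-1},{"dx":0,"dy":0,"dz":-0.03,"twist":0,"grip":-1},{"dx":0,"dy":0,"dz":-0.034,"twist":0,"grip":-1},{"dx":0,"dy":0,"dz":-0.034,"twist":0,"grip":-1}]'
```

```text
t: 3.53
eef_pos: [0.5103, 0.2593, 0.1026]
ee_rot: [-3.141, -0.0, -0.249]
force: [1.0, 0.9, -0.5]
width: 0.0354
gripper_force: 25.0
t: 3.95
eef_pos: [0.4903, 0.3037, 0.0659]
ee_rot: [3.142, 0.0, -0.248]
force: [-0.2, 0.0, -0.3]
width: 0.0351
gripper_force: 25.0
t: 4.37
eef_pos: [0.4905, 0.3027, 0.0313]
ee_rot: [3.14, 0.001, -0.25]
force: [0.1, -0.7, 0.3]
width: 0.0353
gripper_force: 25.0
```

```bash
python3 -m crank '[{"dx":0,"dy":0,"dz":-0.001,"twist":0,"grip":-1},{"dx":0,"dy":0,"dz":-0.002,"twist":0,"grip":-1},{"dx":0,"dy":0,"dz":-0.003,"twist":0,"grip":-1},{"dx":0,"dy":0,"dz":-0.0035,"twist":0,"grip":-1},{"dx":0,"dy":0,"dz":-0.0035,"twist":0,"grip":-1}]'
```

```text
t: 4.78
eef_pos: [0.4908, 0.3038, 0.0293]
ee_rot: [-3.141, -0.0, -0.249]
force: [-0.0, 0.3, -0.5]
width: 0.0352
gripper_force: 25.0
```

```bash
python3 -m crank '[{"dx":0,"dy":0,"dz":-0.001,"twist":0,"grip":-1},{"dx":0,"dy":0,"dz":-0.0015,"twist":0,"grip":-1},{"dx":0,"dy":0,"dz":-0.002,"twist":0,"grip":-1},{"dx":0,"dy":0,"dz":-0.002,"twist":0,"grip":-1},{"dx":0,"dy":0,"dz":-0.002,"twist":0,"grip":-1}]'
```

```text
t: 5.2
eef_pos: [0.4907, 0.3037, 0.0272]
ee_rot: [-3.142, -0.0, -0.249]
force: [-0.5, 0.4, 1.2]
width: 0.0359
gripper_force: 25.0
```

Contact. I release, rise and go over the foot at (0.577, -0.0115).

```bash
python3 -m crank '[{"dx":0,"dy":0,"dz":0,"twist":0,"grip":0.1},{"dx":0,"dy":0,"dz":0,"twist":0,"grip":0.1},{"dx":0,"dy":0,"dz":0,"twist":0,"grip":0.1},{"dx":0,"dy":0,"dz":0.02,"twist":0,"grip":0.1},{"dx":0,"dy":0,"dz":0.05,"twist":0,"grip":0.1}]'
python3 -m crank '[{"dx":0,"dy":0,"dz":0.03,"twist":0,"grip":0.1},{"dx":0.004,"dy":-0.015,"dz":0.05,"twist":0,"grip":0.1},{"dx":0.012,"dy":-0.045,"dz":0.06,"twist":0,"grip":0.1},{"dx":0.022,"dy":-0.08,"dz":0.06,"twist":0,"grip":0.1},{"dx":0.032,"dy":-0.115,"dz":0.06,"twist":0,"grip":0.1}]'
python3 -m crank '[{"dx":0.01,"dy":-0.037,"dz":0,"twist":0,"grip":0.1},{"dx":0.02,"dy":-0.074,"dz":0,"twist":0,"grip":0.1},{"dx":0.03,"dy":-0.111,"dz":0,"twist":0,"grip":0.1},{"dx":0.04,"dy":-0.148,"dz":0,"twist":0,"grip":0.1},{"dx":0.05,"dy":-0.18,"dz":0,"twist":0,"grip":0.1}]'
python3 -m crank '[{"dx":0.004,"dy":-0.02,"dz":0,"twist":0,"grip":0.1},{"dx":0.004,"dy":-0.02,"dz":-0.02,"twist":0,"grip":0.1},{"dx":0.004,"dy":-0.02,"dz":-0.03,"twist":0,"grip":0.1},{"dx":0.004,"dy":-0.02,"dz":-0.035,"twist":0,"grip":0.1},{"dx":0.004,"dy":-0.02,"dz":-0.035,"twist":0,"grip":0.1}]'
python3 - <<'E'
from h import *
f=arm.grab_frame("top");cv2.imwrite("top1.png",f[:,:,::-1])
f=cv2.resize(f[180:300,100:200,::-1],None,fx=3,fy=3);cv2.imwrite("pics/t1.png",f)
E
```

```text
t: 5.62
eef_pos: [0.4891, 0.302, 0.0748]
ee_rot: [3.136, 0.003, -0.249]
force: [0.2, 0.4, 0.2]
width: 0.0477
gripper_force: 0.0
t: 6.03
eef_pos: [0.5232, 0.1883, 0.1383]
ee_rot: [-3.14, -0.002, -0.247]
force: [0.2, -0.3, -0.3]
width: 0.0484
gripper_force: 0.0
t: 6.45
eef_pos: [0.5728, 0.0065, 0.1373]
ee_rot: [-3.141, -0.0, -0.249]
force: [-0.0, 1.2, 0.5]
width: 0.048
gripper_force: 0.0
t: 6.87
eef_pos: [0.5756, -0.0111, 0.1006]
ee_rot: [3.14, 0.003, -0.248]
force: [-1.4, 0.2, -0.6]
width: 0.0484
gripper_force: 0.0
```

View pics/t1.png

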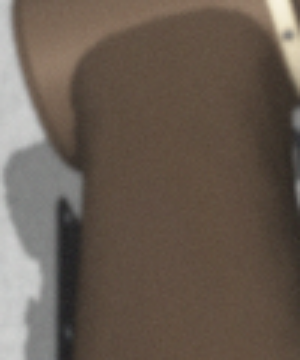

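The arm hides the tray in this view, so I'll check later. I descend onto the stud.

```bash
python3 -m crank '[{"dx":0,"dy":0,"dz":-0.02,"twist":0,"grip":0.1},{"dx":0,"dy":0,"dz":-0.04,"twist":0,"grip":0.1},{"dx":0,"dy":0,"dz":-0.058,"twist":0,"grip":0.1},{"dx":0,"dy":0,"dz":-0.068,"twist":0,"grip":0.1},{"dx":0,"dy":0,"dz":-0.07,"twist":0,"grip":0.1}]' 25
python3 -m crank '[{"dx":0,"dy":0,"dz":0,"twist":0,"grip":-1},{"dx":0,"dy":0,"dz":0,"twist":0,"grip":-1},{"dx":0,"dy":0,"dz":0,"twist":0,"grip":-1},{"dx":0,"dy":0,"dz":0,"twist":0,"grip":-1},{"dx":0,"dy":0,"dz":0,"twist":0,"grip":-1}]' 25
python3 -m crank '[{"dx":0,"dy":0,"dz":0,"twist":0,"grip":-1},{"dx":0,"dy":0,"dz":0.01,"twist":0,"grip":-1},{"dx":0,"dy":0,"dz":0.03,"twist":0,"grip":-1},{"dx":0,"dy":0,"dz":0.055,"twist":0,"grip":-1},{"dx":0,"dy":0,"dz":0.075,"twist":0,"grip":-1}]'
```

```text
t: 7.33
eef_pos: [0.5759, -0.0108, 0.0308]
ee_rot: [3.14, 0.002, -0.248]
force: [0.2, 0.2, 0.0]
width: 0.0482
gripper_force: 0.0
t: 7.75
eef_pos: [0.5772, -0.0112, 0.0329]
ee_rot: [-3.141, -0.001, -0.249]
force: [-0.3, 0.1, 0.1]
width: 0.0202
gripper_force: 0.0
t: 8.17
eef_pos: [0.5768, -0.0114, 0.109]
ee_rot: [3.142, -0.0, -0.249]
force: [1.2, -0.0, -1.0]
width: 0.0112
gripper_force: 25.0
```

Gripped at 11.2 mm (stud 12). I carry it to the far blue compartment (0.5646, 0.2931).

```bash
python3 -m crank '[{"dx":0,"dy":0.02,"dz":0,"twist":0,"grip":-1},{"dx":-0.002,"dy":0.05,"dz":0,"twist":0,"grip":-1},{"dx":-0.003,"dy":0.085,"dz":0,"twist":0,"grip":-1},{"dx":-0.005,"dy":0.12,"dz":0,"twist":0,"grip":-1},{"dx":-0.006,"dy":0.155,"dz":0,"twist":0,"grip":-1}]'
python3 -m crank '[{"dx":-0.001,"dy":0.035,"dz":0,"twist":0,"grip":-1},{"dx":-0.003,"dy":0.07,"dz":0,"twist":0,"grip":-1},{"dx":-0.004,"dy":0.1,"dz":0,"twist":0,"grip":-1},{"dx":-0.006,"dy":0.125,"dz":0,"twist":0,"grip":-1},{"dx":-0.006,"dy":0.14,"dz":0,"twist":0,"grip":-1}]'
python3 -m crank '[{"dx":0,"dy":0.009,"dz":0,"twist":0,"grip":-1},{"dx":0,"dy":0.009,"dz":-0.015,"twist":0,"grip":-1},{"dx":0,"dy":0.009,"dz":-0.03,"twist":0,"grip":-1},{"dx":0,"dy":0.009,"dz":-0.04,"twist":0,"grip":-1},{"dx":0,"dy":0.009,"dz":-0.045,"twist":0,"grip":-1}]'
python3 -m crank '[{"dx":0,"dy":0,"dz":-0.007,"twist":0,"grip":-1},{"dx":0,"dy":0,"dz":-0.014,"twist":0,"grip":-1},{"dx":0,"dy":0,"dz":-0.019,"twist":0,"grip":-1},{"dx":0,"dy":0,"dz":-0.021,"twist":0,"grip":-1},{"dx":0,"dy":0,"dz":-0.021,"twist":0,"grip":-1}]'
```

```text
t: 8.58
eef_pos: [0.5704, 0.1449, 0.1081]
ee_rot: [-3.141, -0.0, -0.25]
force: [0.3, 0.2, -1.1]
width: 0.0113
gripper_force: 25.0
t: 9.0
eef_pos: [0.5644, 0.2864, 0.1078]
ee_rot: [-3.141, -0.0, -0.247]
force: [-0.5, -0.4, -1.0]
width: 0.0115
gripper_force: 25.0
t: 9.42
eef_pos: [0.5641, 0.2913, 0.0607]
ee_rot: [3.14, 0.001, -0.25]
force: [-0.3, -0.6, -1.3]
width: 0.0112
gripper_force: 25.0
t: 9.83
eef_pos: [0.5646, 0.2924, 0.0406]
ee_rot: [3.141, 0.0, -0.249]
force: [0.6, 0.9, -1.7]
width: 0.0114
gripper_force: 25.0
```

```bash
python3 -m crank '[{"dx":0,"dy":0,"dz":-0.001,"twist":0,"grip":-1},{"dx":0,"dy":0,"dz":-0.002,"twist":0,"grip":-1},{"dx":0,"dy":0,"dz":-0.002,"twist":0,"grip":-1},{"dx":0,"dy":0,"dz":-0.002,"twist":0,"grip":-1},{"dx":0,"dy":0,"dz":-0.002,"twist":0,"grip":-1}]'
python3 -m crank '[{"dx":0,"dy":0,"dz":-0.001,"twist":0,"grip":-1},{"dx":0,"dy":0,"dz":-0.0015,"twist":0,"grip":-1},{"dx":0,"dy":0,"dz":-0.0015,"twist":0,"grip":-1},{"dx":0,"dy":0,"dz":-0.0015,"twist":0,"grip":-1},{"dx":0,"dy":0,"dz":-0.0015,"twist":0,"grip":-1}]'
```

```text
t: 10.25
eef_pos: [0.5648, 0.2928, 0.0393]
ee_rot: [-3.141, -0.0, -0.249]
force: [0.5, -0.2, -0.8]
width: 0.0112
gripper_force: 25.0
t: 10.67
eef_pos: [0.5647, 0.2927, 0.0375]
ee_rot: [3.142, 0.0, -0.249]
force: [0.3, 0.6, -0.3]
width: 0.0116
gripper_force: 25.0
```

```bash
python3 -m crank '[{"dx":0,"dy":0,"dz":-0.0005,"twist":0,"grip":-1},{"dx":0,"dy":0,"dz":-0.001,"twist":0,"grip":-1},{"dx":0,"dy":0,"dz":-0.001,"twist":0,"grip":-1},{"dx":0,"dy":0,"dz":-0.001,"twist":0,"grip":-1},{"dx":0,"dy":0,"dz":-0.001,"twist":0,"grip":-1}]'
```

```text
t: 11.08
eef_pos: [0.565, 0.2927, 0.0373]
ee_rot: [-3.141, -0.001, -0.249]
force: [-1.4, -1.3, 5.9]
width: 0.0114
gripper_force: 25.0
```

Contact at 5.9 N. I release, rise and go to the block at (0.596, -0.123), turning by -19 degrees.

```bash
python3 -m crank '[{"dx":0,"dy":0,"dz":0,"twist":0,"grip":0.1},{"dx":0,"dy":0,"dz":0,"twist":0,"grip":0.1},{"dx":0,"dy":0,"dz":0,"twist":0,"grip":0.1},{"dx":0,"dy":0,"dz":0,"twist":0,"grip":0.1},{"dx":0,"dy":0,"dz":0.02,"twist":0,"grip":0.1}]'
python3 -m crank '[{"dx":0,"dy":0,"dz":0.03,"twist":0,"grip":0.1},{"dx":0,"dy":0,"dz":0.06,"twist":0,"grip":0.1},{"dx":0.001,"dy":-0.02,"dz":0.08,"twist":0,"grip":0.1},{"dx":0.003,"dy":-0.045,"dz":0.085,"twist":0,"grip":0.1},{"dx":0.006,"dy":-0.08,"dz":0.085,"twist":0,"grip":0.1}]'
python3 -m crank '[{"dx":0.003,"dy":-0.038,"dz":0,"twist":-4,"grip":0.1},{"dx":0.006,"dy":-0.076,"dz":0,"twist":-8,"grip":0.1},{"dx":0.009,"dy":-0.114,"dz":0,"twist":-12,"grip":0.1},{"dx":0.012,"dy":-0.152,"dz":0,"twist":-16,"grip":0.1},{"dx":0.015,"dy":-0.19,"dz":0,"twist":-19,"grip":0.1}]'
python3 -m crank '[{"dx":0.003,"dy":-0.035,"dz":0,"twist":0,"grip":0.1},{"dx":0.006,"dy":-0.07,"dz":0,"twist":0,"grip":0.1},{"dx":0.009,"dy":-0.1,"dz":0,"twist":0,"grip":0.1},{"dx":0.01,"dy":-0.125,"dz":0,"twist":0,"grip":0.1},{"dx":0.01,"dy":-0.145,"dz":0,"twist":0,"grip":0.1}]'
python3 - <<'E'
from h import *
s=arm.get_state();w=arm.grab_frame("wrist");f=arm.grab_frame("scene")
cv2.imwrite("pics/s2.png",cv2.hconcat([f[100:400,300:,::-1],w[:300,:,::-1]])[:, :800]); json.dump({k:np.array(v).tolist() for k,v in s.items()},open("w3.json","w"))
E
```

```text
t: 11.5
eef_pos: [0.5625, 0.2911, 0.0529]
ee_rot: [3.136, 0.004, -0.25]
force: [-0.8, -0.2, -1.2]
width: 0.0392
gripper_force: 0.0
t: 11.92
eef_pos: [0.5719, 0.2141, 0.144]
ee_rot: [-3.138, -0.003, -0.246]
force: [0.1, 0.2, 0.2]
width: 0.0481
gripper_force: 0.0
t: 12.33
eef_pos: [0.5855, 0.021, 0.1417]
ee_rot: [-3.141, -0.0, -0.584]
force: [0.7, -0.7, 0.2]
width: 0.048
gripper_force: 0.0
t: 12.75
eef_pos: [0.5956, -0.1245, 0.1413]
ee_rot: [3.141, 0.0, -0.582]
force: [0.4, 0.9, 0.7]
width: 0.0482
gripper_force: 0.0
```

View pics/s2.png

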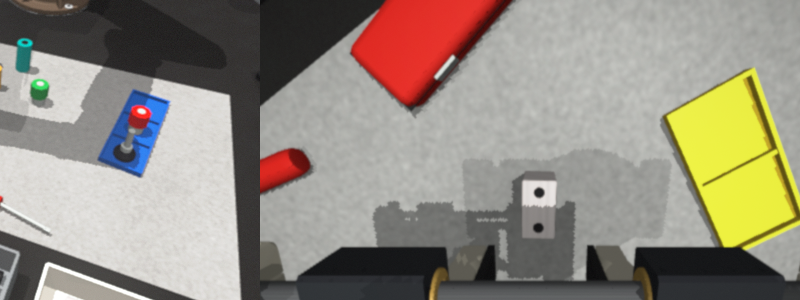

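Scene: the foot stands in the far blue compartment and the red knob in the middle one. Wrist: the block's holes are at wrist pixels (280,192) and (278,227), in line with the gripper.

```bash
python3 - <<'E'
from h import *
s=json.load(open("w3.json"));T=wristT(s)
a=ray("wrist",280,192,.046,T);b=ray("wrist",278,227,.046,T);print(s["eef_pos"],(a+b)/2,np.degrees(np.arctan2(*(b-a)[1::-1])),a-b)
q=[ray("wrist",u-260,v,.012,T) for u,v in ((665,115),(755,68))];print(q)
E
```

```text
[0.5956099534561214, -0.12445360743194202, 0.14134918268574592] [ 0.59527932 -0.12349905  0.046     ] 143.41410871706512 [ 0.02403067 -0.01783757  0.        ]
[array([ 0.59820319, -0.25446724,  0.012     ]), array([ 0.59068283, -0.33347756,  0.012     ])]
```

Position confirmed. I grip the block.

```bash
python3 -m crank '[{"dx":0,"dy":0.001,"dz":-0.035,"twist":0,"grip":0.1},{"dx":0,"dy":0.001,"dz":-0.07,"twist":0,"grip":0.1},{"dx":0,"dy":0.001,"dz":-0.1,"twist":0,"grip":0.1},{"dx":0,"dy":0.001,"dz":-0.115,"twist":0,"grip":0.1},{"dx":0,"dy":0.001,"dz":-0.119,"twist":0,"grip":0.1}]' 30
python3 -m crank '[{"dx":0,"dy":0,"dz":0,"twist":0,"grip":-1},{"dx":0,"dy":0,"dz":0,"twist":0,"grip":-1},{"dx":0,"dy":0,"dz":0,"twist":0,"grip":-1},{"dx":0,"dy":0,"dz":0,"twist":0,"grip":-1},{"dx":0,"dy":0,"dz":0,"twist":0,"grip":-1}]' 30
python3 -m crank '[{"dx":0,"dy":0,"dz":0,"twist":0,"grip":-1},{"dx":0,"dy":0,"dz":0,"twist":0,"grip":-1},{"dx":0,"dy":0,"dz":0.015,"twist":0,"grip":-1},{"dx":0,"dy":0,"dz":0.04,"twist":0,"grip":-1},{"dx":0,"dy":0,"dz":0.07,"twist":0,"grip":-1}]'
```

```text
t: 13.27
eef_pos: [0.5934, -0.1208, 0.0191]
ee_rot: [3.138, 0.005, -0.58]
force: [0.1, 0.4, -0.1]
width: 0.0482
gripper_force: 0.0
t: 13.68
eef_pos: [0.5968, -0.1212, 0.0242]
ee_rot: [-3.14, -0.002, -0.58]
force: [-0.0, 1.1, 5.6]
width: 0.0283
gripper_force: 29.9
t: 14.1
eef_pos: [0.5941, -0.1213, 0.0919]
ee_rot: [3.14, 0.003, -0.581]
force: [0.7, 0.9, -0.8]
width: 0.0277
gripper_force: 29.9
```

```bash
python3 -m crank '[{"dx":0,"dy":0,"dz":0.025,"twist":0,"grip":-1},{"dx":-0.006,"dy":0.015,"dz":0.045,"twist":0,"grip":-1},{"dx":-0.016,"dy":0.04,"dz":0.05,"twist":0,"grip":-1},{"dx":-0.028,"dy":0.07,"dz":0.05,"twist":0,"grip":-1},{"dx":-0.041,"dy":0.1,"dz":0.05,"twist":0,"grip":-1}]'
python3 -m crank '[{"dx":-0.013,"dy":0.032,"dz":0,"twist":5,"grip":-1},{"dx":-0.027,"dy":0.065,"dz":0,"twist":10,"grip":-1},{"dx":-0.041,"dy":0.1,"dz":0,"twist":15,"grip":-1},{"dx":-0.055,"dy":0.135,"dz":0,"twist":20,"grip":-1},{"dx":-0.069,"dy":0.17,"dz":0,"twist":25,"grip":-1}]'
python3 -m crank '[{"dx":-0.014,"dy":0.034,"dz":0,"twist":0,"grip":-1},{"dx":-0.028,"dy":0.07,"dz":0,"twist":0,"grip":-1},{"dx":-0.042,"dy":0.104,"dz":0,"twist":0,"grip":-1},{"dx":-0.053,"dy":0.13,"dz":0,"twist":0,"grip":-1},{"dx":-0.06,"dy":0.15,"dz":0,"twist":0,"grip":-1}]'
python3 -m crank '[{"dx":-0.006,"dy":0.012,"dz":0,"twist":0,"grip":-1},{"dx":-0.008,"dy":0.017,"dz":0,"twist":0,"grip":-1},{"dx":-0.008,"dy":0.017,"dz":-0.01,"twist":0,"grip":-1},{"dx":-0.008,"dy":0.017,"dz":-0.03,"twist":0,"grip":-1},{"dx":-0.008,"dy":0.017,"dz":-0.045,"twist":0,"grip":-1}]'
```

```text
t: 14.52
eef_pos: [0.5545, -0.0206, 0.1435]
ee_rot: [-3.14, -0.001, -0.582]
force: [0.1, 0.7, -1.3]
width: 0.0276
gripper_force: 29.9
t: 14.93
eef_pos: [0.4846, 0.1501, 0.143]
ee_rot: [-3.141, -0.0, -0.14]
force: [0.8, 0.1, -1.8]
width: 0.0277
gripper_force: 29.9
t: 15.35
eef_pos: [0.4244, 0.3008, 0.143]
ee_rot: [-3.141, -0.0, -0.143]
force: [0.2, -0.2, -0.5]
width: 0.028
gripper_force: 29.9
t: 15.77
eef_pos: [0.4176, 0.3145, 0.0962]
ee_rot: [-3.142, 0.0, -0.145]
force: [0.1, -0.8, -1.5]
width: 0.0282
gripper_force: 29.9
```

```bash
python3 -m crank '[{"dx":0,"dy":0,"dz":-0.015,"twist":0,"grip":-1},{"dx":0,"dy":0,"dz":-0.03,"twist":0,"grip":-1},{"dx":0,"dy":0,"dz":-0.045,"twist":0,"grip":-1},{"dx":0,"dy":0,"dz":-0.056,"twist":0,"grip":-1},{"dx":0,"dy":0,"dz":-0.06,"twist":0,"grip":-1}]'
python3 -m crank '[{"dx":0,"dy":0,"dz":-0.001,"twist":0,"grip":-1},{"dx":0,"dy":0,"dz":-0.003,"twist":0,"grip":-1},{"dx":0,"dy":0,"dz":-0.005,"twist":0,"grip":-1},{"dx":0,"dy":0,"dz":-0.007,"twist":0,"grip":-1},{"dx":0,"dy":0,"dz":-0.007,"twist":0,"grip":-1}]'
```

```text
t: 16.18
eef_pos: [0.4172, 0.3132, 0.0353]
ee_rot: [3.138, 0.002, -0.146]
force: [0.3, -0.9, -1.7]
width: 0.0275
gripper_force: 29.9
t: 16.6
eef_pos: [0.4178, 0.3157, 0.0307]
ee_rot: [-3.141, -0.0, -0.144]
force: [0.2, 0.6, -0.6]
width: 0.028
gripper_force: 29.9
```

```bash
python3 -m crank '[{"dx":0,"dy":0,"dz":-0.001,"twist":0,"grip":-1},{"dx":0,"dy":0,"dz":-0.0015,"twist":0,"grip":-1},{"dx":0,"dy":0,"dz":-0.002,"twist":0,"grip":-1},{"dx":0,"dy":0,"dz":-0.0025,"twist":0,"grip":-1},{"dx":0,"dy":0,"dz":-0.0025,"twist":0,"grip":-1}]'
python3 -m crank '[{"dx":0,"dy":0,"dz":-0.0005,"twist":0,"grip":-1},{"dx":0,"dy":0,"dz":-0.001,"twist":0,"grip":-1},{"dx":0,"dy":0,"dz":-0.001,"twist":0,"grip":-1},{"dx":0,"dy":0,"dz":-0.001,"twist":0,"grip":-1},{"dx":0,"dy":0,"dz":-0.001,"twist":0,"grip":-1}]'
```

```text
t: 17.02
eef_pos: [0.4177, 0.3158, 0.0282]
ee_rot: [-3.141, -0.0, -0.144]
force: [-0.7, 1.1, 0.7]
width: 0.0277
gripper_force: 29.9
t: 17.43
eef_pos: [0.4177, 0.3158, 0.0281]
ee_rot: [-3.141, -0.0, -0.144]
force: [-4.3, -1.7, 12.4]
width: 0.0279
gripper_force: 29.9
```

Contact. I release, rise and head to the guard at (0.466, -0.139), turning +12 degrees.

```bash
python3 -m crank '[{"dx":0,"dy":0,"dz":0,"twist":0,"grip":0.1},{"dx":0,"dy":0,"dz":0,"twist":0,"grip":0.1},{"dx":0,"dy":0,"dz":0,"twist":0,"grip":0.1},{"dx":0,"dy":0,"dz":0.01,"twist":0,"grip":0.1},{"dx":0,"dy":0,"dz":0.03,"twist":0,"grip":0.1}]'
python3 -m crank '[{"dx":0,"dy":0,"dz":0.03,"twist":0,"grip":0.2},{"dx":0,"dy":0,"dz":0.06,"twist":0,"grip":0.2},{"dx":0.002,"dy":-0.02,"dz":0.085,"twist":0,"grip":0.2},{"dx":0.005,"dy":-0.05,"dz":0.085,"twist":0,"grip":0.2},{"dx":0.008,"dy":-0.08,"dz":0.085,"twist":0,"grip":0.2}]'
python3 -m crank '[{"dx":0.004,"dy":-0.038,"dz":0,"twist":3,"grip":0.3},{"dx":0.008,"dy":-0.076,"dz":0,"twist":6,"grip":0.3},{"dx":0.012,"dy":-0.114,"dz":0,"twist":9,"grip":0.3},{"dx":0.016,"dy":-0.152,"dz":0,"twist":12,"grip":0.3},{"dx":0.02,"dy":-0.19,"dz":0,"twist":12,"grip":0.3}]'
python3 -m crank '[{"dx":0.004,"dy":-0.038,"dz":0,"twist":0,"grip":0.3},{"dx":0.008,"dy":-0.076,"dz":0,"twist":0,"grip":0.3},{"dx":0.012,"dy":-0.114,"dz":0,"twist":0,"grip":0.3},{"dx":0.016,"dy":-0.15,"dz":0,"twist":0,"grip":0.3},{"dx":0.02,"dy":-0.175,"dz":0,"twist":0,"grip":0.3}]'
python3 -m crank '[{"dx":0,"dy":-0.01,"dz":0,"twist":0,"grip":0.3},{"dx":0,"dy":-0.01,"dz":0,"twist":0,"grip":0.3},{"dx":0,"dy":-0.01,"dz":0,"twist":0,"grip":0.3},{"dx":0,"dy":-0.01,"dz":0,"twist":0,"grip":0.3},{"dx":0,"dy":-0.01,"dz":0,"twist":0,"grip":0.3}]'
python3 - <<'E'
from h import *
s=arm.get_state();w=arm.grab_frame("wrist");f=arm.grab_frame("scene")
cv2.imwrite("pics/s3.png",cv2.hconcat([f[100:400,300:,::-1],w[:300,:,::-1]])[:, :800]); json.dump({k:np.array(v).tolist() for k,v in s.items()},open("w4.json","w"))
E
```

```text
t: 17.85
eef_pos: [0.4167, 0.3143, 0.0557]
ee_rot: [3.137, 0.002, -0.145]
force: [1.2, -0.4, 0.4]
width: 0.0477
gripper_force: 0.0
t: 18.27
eef_pos: [0.4265, 0.2361, 0.1445]
ee_rot: [-3.138, -0.002, -0.142]
force: [-0.2, -1.3, -0.8]
width: 0.0523
gripper_force: 0.0
t: 18.68
eef_pos: [0.4456, 0.0441, 0.143]
ee_rot: [-3.141, -0.001, 0.069]
force: [2.0, -0.4, 0.8]
width: 0.0571
gripper_force: 0.0
t: 19.1
eef_pos: [0.4655, -0.132, 0.1428]
ee_rot: [3.141, -0.0, 0.064]
force: [0.8, 0.0, 0.2]
width: 0.0569
gripper_force: 0.0
t: 19.52
eef_pos: [0.4658, -0.1384, 0.1423]
ee_rot: [-3.141, -0.0, 0.067]
force: [0.2, 0.7, -0.7]
width: 0.057
gripper_force: 0.0
```

View pics/s3.png

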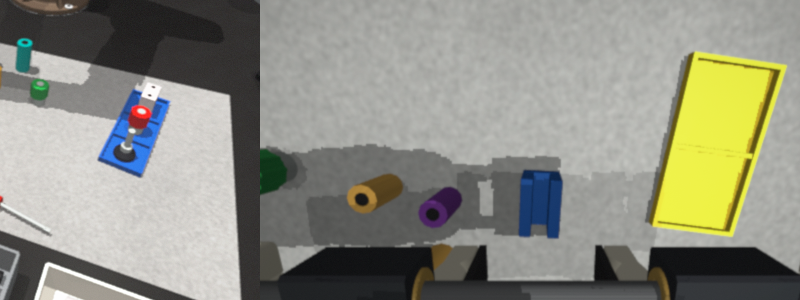

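The block is in the near blue compartment, so the blue kit is complete. Wrist: the guard's top spans (263,182) to (299,237), squared to the gripper; spacer bore at (102,199), purple bore at (172,214).

```bash
python3 - <<'E'
from h import *
s=json.load(open("w4.json"));T=wristT(s)
for n,u,v,z in (("g",262,181,.046),("g",299,181,.046),("g",299,237,.046),("g",259,236,.046),("spacer",102,199,.052),("purple",172,214,.045),("yel",433,52,.012),("yel",526,67,.012),("yel",473,236,.012),("yel",392,224,.012)): print(n,ray("wrist",u,v,z,T).round(4))
E
```

```text
g [ 0.4876 -0.122   0.046 ]
g [ 0.4895 -0.1515  0.046 ]
g [ 0.4417 -0.1555  0.046 ]
g [ 0.4404 -0.1218  0.046 ]
spacer [0.4659 0.004  0.052 ]
purple [ 0.4547 -0.0489  0.045 ]
yel [ 0.5967 -0.2544  0.012 ]
yel [ 0.5905 -0.3333  0.012 ]
yel [ 0.4405 -0.324   0.012 ]
yel [ 0.4475 -0.2449  0.012 ]
```

```bash
python3 -m crank '[{"dx":0,"dy":0,"dz":-0.03,"twist":0,"grip":0.3},{"dx":0,"dy":0,"dz":-0.065,"twist":0,"grip":0.3},{"dx":0,"dy":0,"dz":-0.095,"twist":0,"grip":0.3},{"dx":0,"dy":0,"dz":-0.113,"twist":0,"grip":0.3},{"dx":0,"dy":0,"dz":-0.118,"twist":0,"grip":0.3}]' 25
python3 -m crank '[{"dx":0,"dy":0,"dz":0,"twist":0,"grip":-1},{"dx":0,"dy":0,"dz":0,"twist":0,"grip":-1},{"dx":0,"dy":0,"dz":0,"twist":0,"grip":-1},{"dx":0,"dy":0,"dz":0,"twist":0,"grip":-1},{"dx":0,"dy":0,"dz":0,"twist":0,"grip":-1}]' 25
python3 -m crank '[{"dx":0,"dy":0,"dz":0,"twist":0,"grip":-1},{"dx":0,"dy":0,"dz":0,"twist":0,"grip":-1},{"dx":0,"dy":0,"dz":0.015,"twist":0,"grip":-1},{"dx":0,"dy":0,"dz":0.04,"twist":0,"grip":-1},{"dx":0,"dy":0,"dz":0.06,"twist":0,"grip":-1}]'
```

```text
t: 20.03
eef_pos: [0.4636, -0.1387, 0.0213]
ee_rot: [-3.141, 0.005, 0.066]
force: [-0.4, -0.3, 0.3]
width: 0.0572
gripper_force: 0.0
t: 20.45
eef_pos: [0.4668, -0.1391, 0.0254]
ee_rot: [-3.142, -0.003, 0.066]
force: [-0.6, 2.2, 6.0]
width: 0.0339
gripper_force: 24.6
t: 20.87
eef_pos: [0.4656, -0.1394, 0.0855]
ee_rot: [3.141, -0.0, 0.065]
force: [0.9, -0.5, -1.3]
width: 0.034
gripper_force: 24.6
```

Gripped at 34 mm. To the near yellow compartment (0.483, -0.286).

```bash
python3 -m crank '[{"dx":0.002,"dy":-0.015,"dz":0.01,"twist":-2,"grip":-1},{"dx":0.005,"dy":-0.045,"dz":0.01,"twist":-4,"grip":-1},{"dx":0.009,"dy":-0.08,"dz":0.01,"twist":-6,"grip":-1},{"dx":0.013,"dy":-0.11,"dz":0.01,"twist":-8,"grip":-1},{"dx":0.016,"dy":-0.135,"dz":0.01,"twist":-8,"grip":-1}]'
python3 -m crank '[{"dx":0.001,"dy":-0.012,"dz":0,"twist":0,"grip":-1},{"dx":0.001,"dy":-0.012,"dz":-0.01,"twist":0,"grip":-1},{"dx":0.001,"dy":-0.012,"dz":-0.025,"twist":0,"grip":-1},{"dx":0.001,"dy":-0.012,"dz":-0.04,"twist":0,"grip":-1},{"dx":0.001,"dy":-0.012,"dz":-0.05,"twist":0,"grip":-1}]'
python3 -m crank '[{"dx":0,"dy":0,"dz":-0.005,"twist":0,"grip":-1},{"dx":0,"dy":0,"dz":-0.009,"twist":0,"grip":-1},{"dx":0,"dy":0,"dz":-0.012,"twist":0,"grip":-1},{"dx":0,"dy":0,"dz":-0.013,"twist":0,"grip":-1},{"dx":0,"dy":0,"dz":-0.013,"twist":0,"grip":-1}]'
```

```text
t: 21.28
eef_pos: [0.482, -0.2763, 0.0949]
ee_rot: [3.141, -0.001, -0.077]
force: [0.5, 0.4, -0.2]
width: 0.034
gripper_force: 24.6
t: 21.7
eef_pos: [0.4817, -0.2854, 0.0426]
ee_rot: [-3.141, 0.001, -0.075]
force: [-0.8, -0.1, -0.2]
width: 0.0344
gripper_force: 24.6
t: 22.12
eef_pos: [0.483, -0.2862, 0.0313]
ee_rot: [3.141, -0.0, -0.074]
force: [0.1, 0.0, -0.2]
width: 0.0342
gripper_force: 24.6
```

```bash
python3 -m crank '[{"dx":0,"dy":0,"dz":-0.0005,"twist":0,"grip":-1},{"dx":0,"dy":0,"dz":-0.001,"twist":0,"grip":-1},{"dx":0,"dy":0,"dz":-0.0015,"twist":0,"grip":-1},{"dx":0,"dy":0,"dz":-0.002,"twist":0,"grip":-1},{"dx":0,"dy":0,"dz":-0.002,"twist":0,"grip":-1}]'
python3 -m crank '[{"dx":0,"dy":0,"dz":-0.0005,"twist":0,"grip":-1},{"dx":0,"dy":0,"dz":-0.001,"twist":0,"grip":-1},{"dx":0,"dy":0,"dz":-0.001,"twist":0,"grip":-1},{"dx":0,"dy":0,"dz":-0.001,"twist":0,"grip":-1},{"dx":0,"dy":0,"dz":-0.001,"twist":0,"grip":-1}]'
```

```text
t: 22.53
eef_pos: [0.4828, -0.2864, 0.0295]
ee_rot: [3.141, -0.0, -0.074]
force: [-1.6, 0.5, 3.2]
width: 0.0341
gripper_force: 24.6
t: 22.95
eef_pos: [0.4829, -0.2864, 0.0294]
ee_rot: [3.141, -0.001, -0.074]
force: [-3.8, 3.6, 11.9]
width: 0.0341
gripper_force: 24.7
```

Contact. I release, rise and go to the small brass spacer at (0.467, 0.0045), twisting -56 degrees so that the fingers stay clear of the purple one.

```bash
python3 -m crank '[{"dx":0,"dy":0,"dz":0,"twist":0,"grip":0.2},{"dx":0,"dy":0,"dz":0,"twist":0,"grip":0.2},{"dx":0,"dy":0,"dz":0,"twist":0,"grip":0.2},{"dx":0,"dy":0,"dz":0.01,"twist":0,"grip":0.2},{"dx":0,"dy":0,"dz":0.03,"twist":0,"grip":0.2}]'
python3 -m crank '[{"dx":0,"dy":0,"dz":0.03,"twist":0,"grip":0},{"dx":0,"dy":0,"dz":0.06,"twist":0,"grip":0},{"dx":0,"dy":0.015,"dz":0.085,"twist":0,"grip":0},{"dx":-0.002,"dy":0.04,"dz":0.085,"twist":-7,"grip":0},{"dx":-0.004,"dy":0.07,"dz":0.085,"twist":-14,"grip":0}]'
python3 -m crank '[{"dx":-0.002,"dy":0.035,"dz":0,"twist":-7,"grip":0},{"dx":-0.004,"dy":0.07,"dz":0,"twist":-14,"grip":0},{"dx":-0.006,"dy":0.105,"dz":0,"twist":-21,"grip":0},{"dx":-0.008,"dy":0.14,"dz":0,"twist":-28,"grip":0},{"dx":-0.01,"dy":0.175,"dz":0,"twist":-35,"grip":0}]'
python3 -m crank '[{"dx":-0.001,"dy":0.025,"dz":0,"twist":-7,"grip":0},{"dx":-0.002,"dy":0.04,"dz":0,"twist":-7,"grip":0},{"dx":-0.002,"dy":0.046,"dz":0,"twist":-7,"grip":0},{"dx":-0.002,"dy":0.046,"dz":0,"twist":-7,"grip":0},{"dx":-0.002,"dy":0.046,"dz":0,"twist":-7,"grip":0}]'
python3 - <<'E'
from h import *
s=arm.get_state();w=arm.grab_frame("wrist");f=arm.grab_frame("scene")
cv2.imwrite("pics/s4.png",cv2.hconcat([f[100:400,100:350,::-1],w[:300,:,::-1]])[:, :800]); json.dump({k:np.array(v).tolist() for k,v in s.items()},open("w5.json","w"))
E
```

```text
t: 23.37
eef_pos: [0.481, -0.2858, 0.0565]
ee_rot: [-3.141, 0.005, -0.075]
force: [0.6, -0.0, 0.6]
width: 0.052
gripper_force: 0.0
t: 23.78
eef_pos: [0.4798, -0.2166, 0.1454]
ee_rot: [-3.141, -0.004, -0.326]
force: [-0.1, 0.8, -0.8]
width: 0.0438
gripper_force: 0.0
t: 24.2
eef_pos: [0.469, -0.0461, 0.1438]
ee_rot: [-3.141, -0.0, -0.872]
force: [0.9, 0.0, 1.0]
width: 0.0435
gripper_force: 0.0
t: 24.62
eef_pos: [0.4674, -0.0017, 0.1434]
ee_rot: [-3.141, -0.0, -0.987]
force: [-0.4, 0.0, -0.2]
width: 0.0436
gripper_force: 0.0
```

View pics/s4.png

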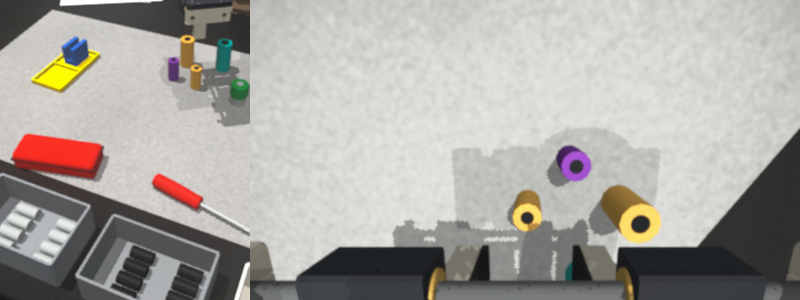

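The guard stands in the near yellow compartment. Wrist: spacer bore at (277,217), big brass at (390,225), purple at (323,167).

```bash
python3 - <<'E'
from h import *
s=json.load(open("w5.json"));T=wristT(s);R=T[:3,:3]
p=ray("wrist",277,217,.052,T);print(s["eef_pos"],s["ee_rot"],p)
y=s["ee_rot"][2];d=np.array([np.sin(y),-np.cos(y)]);n=np.array([np.cos(y),np.sin(y)])
for q,u,v,z in (("big",390,225,.07),("purple",323,167,.05)):
    r=ray("wrist",u,v,z,T);e=(r-p)[:2];print(q,r.round(3),"along",e@d,"perp",e@n)
E
```

```text
[0.46738529685304675, -0.0016843018414552215, 0.14336841151099944] [-3.141461242092124, -9.341484449842952e-05, -0.9873047181254129] [0.46599615 0.00387403 0.052     ]
big [ 0.394 -0.043  0.07 ] along 0.0858802378302889 perp -0.0006626192384258701
purple [ 0.458 -0.05   0.05 ] along 0.0361238351972145 perp 0.04039525395175161
```

```bash
python3 -m crank '[{"dx":-0.001,"dy":0.006,"dz":-0.02,"twist":0,"grip":0},{"dx":-0.001,"dy":0.006,"dz":-0.05,"twist":0,"grip":0},{"dx":-0.001,"dy":0.006,"dz":-0.08,"twist":0,"grip":0},{"dx":-0.001,"dy":0.006,"dz":-0.105,"twist":0,"grip":0},{"dx":-0.001,"dy":0.006,"dz":-0.117,"twist":0,"grip":0}]' 25
python3 -m crank '[{"dx":0,"dy":0,"dz":0,"twist":0,"grip":-1},{"dx":0,"dy":0,"dz":0,"twist":0,"grip":-1},{"dx":0,"dy":0,"dz":0,"twist":0,"grip":-1},{"dx":0,"dy":0,"dz":0,"twist":0,"grip":-1},{"dx":0,"dy":0,"dz":0,"twist":0,"grip":-1}]' 25
python3 -m crank '[{"dx":0,"dy":0,"dz":0,"twist":0,"grip":-1},{"dx":0,"dy":0,"dz":0,"twist":0,"grip":-1},{"dx":0,"dy":0,"dz":0.015,"twist":0,"grip":-1},{"dx":0,"dy":0,"dz":0.04,"twist":0,"grip":-1},{"dx":0,"dy":0,"dz":0.07,"twist":0,"grip":-1}]'
```

```text
t: 25.13
eef_pos: [0.4646, 0.0027, 0.0233]
ee_rot: [3.138, 0.001, -0.991]
force: [-0.4, 0.1, -0.4]
width: 0.0442
gripper_force: 0.0
t: 25.55
eef_pos: [0.4672, 0.0046, 0.0272]
ee_rot: [-3.139, -0.0, -0.989]
force: [0.4, -0.8, 1.8]
width: 0.0235
gripper_force: 25.0
t: 25.97
eef_pos: [0.4648, 0.004, 0.0957]
ee_rot: [3.138, 0.001, -0.989]
force: [1.5, 0.6, -1.7]
width: 0.0234
gripper_force: 25.0
```

Gripped at 23.5 mm. I carry it to the far yellow compartment (0.557, -0.291).

```bash
python3 -m crank '[{"dx":0,"dy":0,"dz":0.02,"twist":5,"grip":-1},{"dx":0.004,"dy":-0.015,"dz":0.035,"twist":10,"grip":-1},{"dx":0.012,"dy":-0.04,"dz":0.04,"twist":16,"grip":-1},{"dx":0.021,"dy":-0.07,"dz":0.04,"twist":22,"grip":-1},{"dx":0.031,"dy":-0.1,"dz":0.04,"twist":28,"grip":-1}]'
python3 -m crank '[{"dx":0.01,"dy":-0.034,"dz":0,"twist":6,"grip":-1},{"dx":0.02,"dy":-0.068,"dz":0,"twist":12,"grip":-1},{"dx":0.03,"dy":-0.1,"dz":0,"twist":18,"grip":-1},{"dx":0.039,"dy":-0.13,"dz":0,"twist":22,"grip":-1},{"dx":0.047,"dy":-0.155,"dz":0,"twist":25,"grip":-1}]'
python3 -m crank '[{"dx":0.008,"dy":-0.025,"dz":0,"twist":0,"grip":-1},{"dx":0.012,"dy":-0.039,"dz":0,"twist":0,"grip":-1},{"dx":0.012,"dy":-0.041,"dz":-0.005,"twist":0,"grip":-1},{"dx":0.012,"dy":-0.041,"dz":-0.02,"twist":0,"grip":-1},{"dx":0.012,"dy":-0.041,"dz":-0.04,"twist":0,"grip":-1}]'
```

```text
t: 26.38
eef_pos: [0.4976, -0.0961, 0.1371]
ee_rot: [-3.14, -0.001, -0.493]
force: [0.8, 0.5, -1.9]
width: 0.0233
gripper_force: 25.0
t: 26.8
eef_pos: [0.5443, -0.2525, 0.1359]
ee_rot: [-3.141, 0.0, -0.061]
force: [0.9, 0.8, -1.5]
width: 0.0234
gripper_force: 25.0
t: 27.22
eef_pos: [0.557, -0.2915, 0.0968]
ee_rot: [3.141, -0.003, -0.064]
force: [0.5, -0.6, -2.2]
width: 0.0234
gripper_force: 25.0
```

```bash
python3 -m crank '[{"dx":0,"dy":0,"dz":-0.015,"twist":0,"grip":-1},{"dx":0,"dy":0,"dz":-0.03,"twist":0,"grip":-1},{"dx":0,"dy":0,"dz":-0.045,"twist":0,"grip":-1},{"dx":0,"dy":0,"dz":-0.055,"twist":0,"grip":-1},{"dx":0,"dy":0,"dz":-0.059,"twist":0,"grip":-1}]'
python3 -m crank '[{"dx":0,"dy":0,"dz":-0.001,"twist":0,"grip":-1},{"dx":0,"dy":0,"dz":-0.002,"twist":0,"grip":-1},{"dx":0,"dy":0,"dz":-0.003,"twist":0,"grip":-1},{"dx":0,"dy":0,"dz":-0.003,"twist":0,"grip":-1},{"dx":0,"dy":0,"dz":-0.003,"twist":0,"grip":-1}]'
```

```text
t: 27.63
eef_pos: [0.5551, -0.2905, 0.0353]
ee_rot: [-3.141, 0.003, -0.064]
force: [-0.8, -0.1, -1.8]
width: 0.0234
gripper_force: 25.0
t: 28.05
eef_pos: [0.5567, -0.2916, 0.0347]
ee_rot: [3.141, -0.001, -0.064]
force: [-0.8, -0.4, -1.3]
width: 0.0236
gripper_force: 25.0
```

```bash
python3 -m crank '[{"dx":0,"dy":0,"dz":-0.001,"twist":0,"grip":-1},{"dx":0,"dy":0,"dz":-0.002,"twist":0,"grip":-1},{"dx":0,"dy":0,"dz":-0.0025,"twist":0,"grip":-1},{"dx":0,"dy":0,"dz":-0.003,"twist":0,"grip":-1},{"dx":0,"dy":0,"dz":-0.003,"twist":0,"grip":-1}]'
python3 -m crank '[{"dx":0,"dy":0,"dz":-0.0005,"twist":0,"grip":-1},{"dx":0,"dy":0,"dz":-0.001,"twist":0,"grip":-1},{"dx":0,"dy":0,"dz":-0.001,"twist":0,"grip":-1},{"dx":0,"dy":0,"dz":-0.001,"twist":0,"grip":-1},{"dx":0,"dy":0,"dz":-0.001,"twist":0,"grip":-1}]'
```

```text
t: 28.47
eef_pos: [0.5564, -0.2916, 0.0312]
ee_rot: [3.141, -0.0, -0.064]
force: [-0.1, 0.3, 1.4]
width: 0.0232
gripper_force: 25.0
t: 28.88
eef_pos: [0.5565, -0.2917, 0.0312]
ee_rot: [3.141, -0.001, -0.063]
force: [-3.1, 1.2, 7.1]
width: 0.023
gripper_force: 25.0
```

Contact. I release, rise, move out of the top view and check.

```bash
python3 -m crank '[{"dx":0,"dy":0,"dz":0,"twist":0,"grip":0.1},{"dx":0,"dy":0,"dz":0,"twist":0,"grip":0.1},{"dx":0,"dy":0,"dz":0,"twist":0,"grip":0.1},{"dx":0,"dy":0,"dz":0.01,"twist":0,"grip":0.1},{"dx":0,"dy":0,"dz":0.03,"twist":0,"grip":0.1}]'
python3 -m crank '[{"dx":0,"dy":0,"dz":0.03,"twist":0,"grip":0.1},{"dx":0,"dy":0,"dz":0.06,"twist":0,"grip":0.1},{"dx":0,"dy":0,"dz":0.09,"twist":0,"grip":0.1},{"dx":0,"dy":0,"dz":0.12,"twist":0,"grip":0.1},{"dx":0,"dy":0,"dz":0.14,"twist":0,"grip":0.1}]'
python3 -m crank '[{"dx":-0.02,"dy":-0.03,"dz":0,"twist":0,"grip":0.1},{"dx":-0.04,"dy":-0.06,"dz":0,"twist":0,"grip":0.1},{"dx":-0.06,"dy":-0.09,"dz":0,"twist":0,"grip":0.1},{"dx":-0.08,"dy":-0.12,"dz":0,"twist":0,"grip":0.1},{"dx":-0.1,"dy":-0.15,"dz":0,"twist":0,"grip":0.1}]'
python3 -m crank '[{"dx":-0.02,"dy":-0.03,"dz":0,"twist":0,"grip":0.1},{"dx":-0.04,"dy":-0.06,"dz":0,"twist":0,"grip":0.1},{"dx":-0.06,"dy":-0.09,"dz":0,"twist":0,"grip":0.1},{"dx":-0.08,"dy":-0.12,"dz":0,"twist":0,"grip":0.1},{"dx":-0.1,"dy":-0.15,"dz":0,"twist":0,"grip":0.1}]'
python3 -m crank '[{"dx":0,"dy":0,"dz":0,"twist":0,"grip":0.1},{"dx":0,"dy":0,"dz":0,"twist":0,"grip":0.1},{"dx":0,"dy":0,"dz":0,"twist":0,"grip":0.1},{"dx":0,"dy":0,"dz":0,"twist":0,"grip":0.1},{"dx":0,"dy":0,"dz":0,"twist":0,"grip":0.1}]'
python3 - <<'E'
from h import *
a=arm.grab_frame("top")[100:330,80:480,::-1];b=arm.grab_frame("scene")[60:380,:,::-1]
a=cv2.resize(a,(520,299));b=cv2.resize(b,(520,297));cv2.imwrite("pics/fin.png",cv2.vconcat([a,b]))
E
```

```text
t: 29.3
eef_pos: [0.5546, -0.2911, 0.0583]
ee_rot: [-3.141, 0.005, -0.064]
force: [0.0, -0.1, 0.3]
width: 0.047
gripper_force: 0.0
t: 29.72
eef_pos: [0.5571, -0.292, 0.2043]
ee_rot: [3.14, -0.004, -0.063]
force: [1.2, 0.2, -0.2]
width: 0.0478
gripper_force: 0.0
t: 30.13
eef_pos: [0.4553, -0.4427, 0.201]
ee_rot: [3.141, -0.001, -0.063]
force: [0.1, -0.1, 0.4]
width: 0.048
gripper_force: 0.0
t: 30.55
eef_pos: [0.3551, -0.5929, 0.2009]
ee_rot: [3.141, -0.0, -0.064]
force: [2.0, -0.1, 0.7]
width: 0.0483
gripper_force: 0.0
t: 30.97
eef_pos: [0.3572, -0.5907, 0.2005]
ee_rot: [3.141, -0.0, -0.062]
force: [-0.4, 0.6, -0.5]
width: 0.0483
gripper_force: 0.0
```

View pics/fin.png

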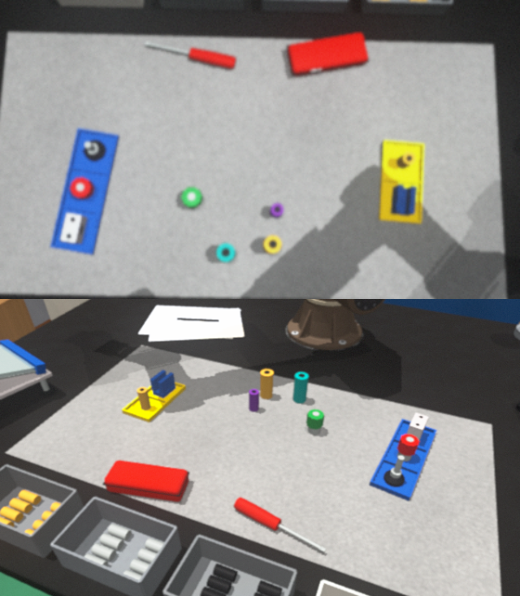

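Both views show the foot, red knob and block upright in separate blue compartments and the spacer and guard in the yellow ones. The green knob, case and driver are where they were, and the arm is clear of everything, so I'll hand in.

```bash
python3 -c "
from station import arm
print(arm.job_done())"
```

```text
the job is handed in; nothing more can be done
None
```

I handed the job in at about 31 s: the last pictures show all five parts upright, each in its own compartment of the right tray, and the green knob, case and screwdriver look unmoved, but the judge's verdict was not reported back.

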